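Sort the mini preserve jars by lid colour

TASK

Sort the five little preserve jars by lid colour: each one is to stand upright in the tray of its own colour, including the blue one that somebody left in the wrong tray. They are glass, so set them down rather than dropping or knocking them over, and leave the trays and everything else on the flap where it is.

Things in the scene. Friction and masses are not known exactly. Their poses are not given: they have to be found in the camera images.
- jar_red1: mini glass preserve jar with a red twist lid, 43 mm in diameter, 45 mm tall (lid is the top 13 mm), about 90 g, round so it can be gripped at any yaw; origin: centre of its underside, z up. It starts standing on the flap close beside other things.
- jar_red2: mini glass preserve jar with a red twist lid, 43 mm in diameter, 45 mm tall (lid is the top 13 mm), about 90 g, round so it can be gripped at any yaw; origin: centre of its underside, z up. It starts standing on the flap close beside other things.
- jar_yellow1: mini glass preserve jar with a yellow twist lid, 43 mm in diameter, 45 mm tall (lid is the top 13 mm), about 90 g, round so it can be gripped at any yaw; origin: centre of its underside, z up. It starts standing on the flap close beside other things.
- jar_yellow2: mini glass preserve jar with a yellow twist lid, 43 mm in diameter, 45 mm tall (lid is the top 13 mm), about 90 g, round so it can be gripped at any yaw; origin: centre of its underside, z up. It starts standing on the flap close beside other things.
- jar_blue: mini glass preserve jar with a blue twist lid, 43 mm in diameter, 45 mm tall (lid is the top 13 mm), about 90 g, round so it can be gripped at any yaw; origin: centre of its underside, z up. It starts standing near the middle of either the red or the yellow tray, the wrong one.
- tray_red: shallow open red melamine tray, loose, 220 g: 144 mm long (its local x) by 74 mm wide (local y), 18 mm tall, walls and floor 4 mm thick (inside 136 x 66 mm, floor 4 mm above the flap); room for two jars side by side along its length. Origin: centre of its underside.
- tray_yellow: shallow open yellow melamine tray, loose, 220 g: 144 mm long (its local x) by 74 mm wide (local y), 18 mm tall, walls and floor 4 mm thick (inside 136 x 66 mm, floor 4 mm above the flap); room for two jars side by side along its length. Origin: centre of its underside.
- tray_blue: shallow open blue melamine tray, loose, 220 g: 144 mm long (its local x) by 74 mm wide (local y), 18 mm tall, walls and floor 4 mm thick (inside 136 x 66 mm, floor 4 mm above the flap); room for two jars side by side along its length. Origin: centre of its underside.
- preserve_pot: closed amber glass preserve pot with a steel lid, 68 mm in diameter, 88 mm tall, about 0.4 kg; origin centre of underside. Bystander.
- egg_cup: empty grey-green hard silicone egg cup, 50 mm in diameter, 58 mm tall, 60 g; origin centre of underside. Bystander.
- ramekin: empty white ceramic ramekin, 90 mm in diameter, 45 mm tall; origin centre of underside. Bystander.
- mug: white mug, 78 mm in diameter, 92 mm tall, its handle reaches about 35 mm out from the wall to its local +y; origin centre of underside. Bystander.
- milk_bottle: white milk bottle with a steel cap, 66 mm in diameter, 170 mm tall; origin centre of underside. Bystander, the tallest loose thing.
- teaspoon: steel teaspoon lying flat, 141 mm long along its local x with the bowl at +x, 30 mm wide and 8 mm high; origin in the middle of its length, on the flap. Bystander.
- toaster_corner (a point): foot of the nearest corner (the -x, -y one) of the matte black toaster at the left, fixed: from there it runs 280 mm to local +x and 160 mm to local +y, 190 mm tall; its lever stands 27 mm further out at the -x end, 155 mm up.
- crumb_lip (a point): outer edge of the grip of the toaster's grey plastic crumb tray, pulled out a little at the toaster's -y side, 24 mm above the flap; the tray is 212 mm wide along the toaster's x and slides along its y. Leave it alone. (At the far right, out of the way, stands a steel kettle 225 mm tall.)
Not all that is in view belongs to the job. Leave any pink or turquoise look-alike of the jar_red2 alone.

How it is judged:
By the outcome, as a careful person would: the job done as asked, in the order asked, and still so for the second after the job is handed in, with the robot touching nothing.
It also fails if it takes over 72 s, if anything falls off the work surface, if the arm or the gripper's body presses on something with over 40 N, if the wrist force passes 120 N, or if a joint passes its speed limit or range.

ROBOT

A 6-joint arm with a two-finger parallel gripper is mounted at the origin on the work surface. World frame = base frame: x ahead of the robot, y to its left, z up, the work surface at z = 0. Lengths are in m, angles in rad, forces in N, time in s.
With the tool pointing down it reaches from about 0.425 to 0.95 m from the base axis. Payload 3.5 kg.
Tool frame: the origin (TCP) lies midway between the tips of the shut fingers; the grasp point (between the pads) lies 19 mm behind it; z points along the fingers, y is the line along which they close (so a half turn about z gives the same grasp; the last joint's range is limited). The gripper opens to 85 mm and grips with 20 to 120 N. Pads are 22 mm wide; open, the fingers measure 114 mm over their backs; the gripper's body (76 mm by 85 mm) begins 54 mm behind the grasp point. The pads swing forward as they close: fully open they stand 13 mm farther back than shut.
Start: joints at [-1.49, 0.286, 1.577, -0, 1.279, -0.15], TCP at [0.154, -0.657, 0.231] pointing down, gripper open.
Joint ranges: [-2.77, 2.77], [-0.9, 2.22], [0.21, 2.48], [-1.53, 4.67], [0.24, 2.81], [-2.84, 2.84]. Speed limits (rad/s): [2.79, 2.79, 3.14, 3.14, 3.14, 3.14].

INTERFACE

Orientations are given as a unit quaternion [x, y, z, w].
In Python, from bench import robot, eyes gives the robot as it stands.
- The arm moves only by the shell command python3 -m jog 'ROWS' [OPENING] [FORCE]. ROWS is JSON, a list of rows, each an object of numbers: "dx", "dy", "dz": the shift along the tool's x, y, z each as a share of 25 mm, from -1 to 1; "wx", "wy", "wz": the turn, a rotation vector about the tool's x, y, z each as a share of 5 degrees, from -1 to 1. A call has 1 to 20 rows; each row shifts and turns the commanded pose from where the row before left it, along the tool's axes as they then stand; what a row does not reach is not made up. A row lasts 1/12 s, in which the tool goes at most 41.7 mm and 7.16 degrees, less where a joint would pass 70% of its speed; a pose out of reach is approached as far as the arm can. A call with a number of a shift or a turn outside -1 to 1 is refused whole. A call with a gripper value outside its range is refused whole. OPENING is the closure, from -1 (fully open) to 1 (shut), set as the call begins (- or left out, the last holds). The fingers move at their own pace and stop on an object; FORCE is the grip in N (left out, the last holds). Time passes only in rows, so rows that do not move let the fingers close. It gives the time, the measured TCP pose, the force, the opening and the grip force at its end, in the units of the state.
- robot.state(): the state, without advancing time (a new reading comes with each control period).
- eyes.snapshot(name): name is "scene" or "top" or "wrist"; returns a dict with "color" (420x560x3 uint8, blue, green, red), "depth" (420x560 float32, m along the optical axis (not along the pixel's ray), 0 where there is no reading), "intrinsics" (3x3 intrinsics, pixels), "rvec" (rotation vector, rad) and "tvec" (3), from world to camera coordinates, as OpenCV has them. Camera axes: x right, y down, z forward; pixel columns grow to the right and rows downward; lengths in m; the calibration is good to about 2 mm. A picture is of the moment at which its call begins.
- robot.finish_job(): hands the job in; it is judged then, once.
The state is a dict: "time": time; "q": joint angles; "qd": joint speeds; "tau": joint torques, N m; "ee_pos": TCP position; "ee_rot": TCP orientation; "ft_force": force on the tool from outside, world axes, zero at the start; "ft_torque": the same for the moment, N m; "gripper_width": finger opening in m; "finger_force": force on a finger pad.
Only numpy, scipy, OpenCV 4.12 (cv2) and the standard library are available. Lean on these libraries where they do the work, as an engineer would, in place of code of your own. Each camera call takes 0.05 s, during which the arm holds its last target. There are 200 camera calls.

## Working session

There is one attempt and no reset: what is moved stays moved. The work goes in short steps, Python scripts to look and compute and a shell command to move; the robot and the scene stay as the last step left them, time stands still between calls to the robot, and variables do not carry over. Pictures are saved under pics/ and viewed, at most 10 in all, crops included, and the job is handed in when it is done.

```bash
ls; mkdir -p pics
cat > h.py <<'E'
import numpy as np, cv2
from bench import robot, eyes
def snap(n):
    s=eyes.snapshot(n); np.savez('/tmp/%s.npz'%n,**{k:np.asarray(v) for k,v in s.items()}); return s
def load(n): return dict(np.load('/tmp/%s.npz'%n))
def cloud(s):
    K=s['intrinsics'];R=cv2.Rodrigues(np.array(s['rvec'],float))[0];t=np.array(s['tvec']).ravel()
    d=s['depth'];v,u=np.mgrid[:d.shape[0],:d.shape[1]]
    c=np.stack([(u-K[0,2])/K[0,0]*d,(v-K[1,2])/K[1,1]*d,d],-1)
    w=(c-t)@R; w[d==0]=np.nan; return w
E
python3 - <<'E'
from h import *
for n in ['scene','top']:
    s=snap(n); cv2.imwrite('pics/%s0.png'%n,cv2.resize(s['color'],(784,588),interpolation=cv2.INTER_CUBIC))
print(robot.state())
E
```

```text
pics
{'time': 0.1, 'q': array([-1.48998497e+00,  2.87131561e-01,  1.57804505e+00, -1.92244196e-05,
        1.27859899e+00, -1.49973962e-01]), 'qd': array([ 5.94766432e-04, -7.58741850e-04, -1.90967215e-03,  3.06741918e-05,
        1.19174869e-03,  3.03231418e-04]), 'tau': array([ 6.82469781e-04, -4.07295978e+01, -2.93699849e+01, -1.33498684e-04,
        3.40231054e-03, -3.83133866e-06]), 'ee_pos': array([ 0.15439331, -0.65648897,  0.23004135]), 'ee_rot': array([ 9.93348740e-01,  1.15139437e-01,  2.85408197e-05, -1.09113954e-03]), 'ft_force': array([-0.38834263, -1.02220345, -0.69647384]), 'ft_torque': array([ 0.02906536,  0.00262881, -0.0607564 ]), 'finger_force': 0.0, 'gripper_width': 0.08561192660259276}
```

View pics/scene0.png

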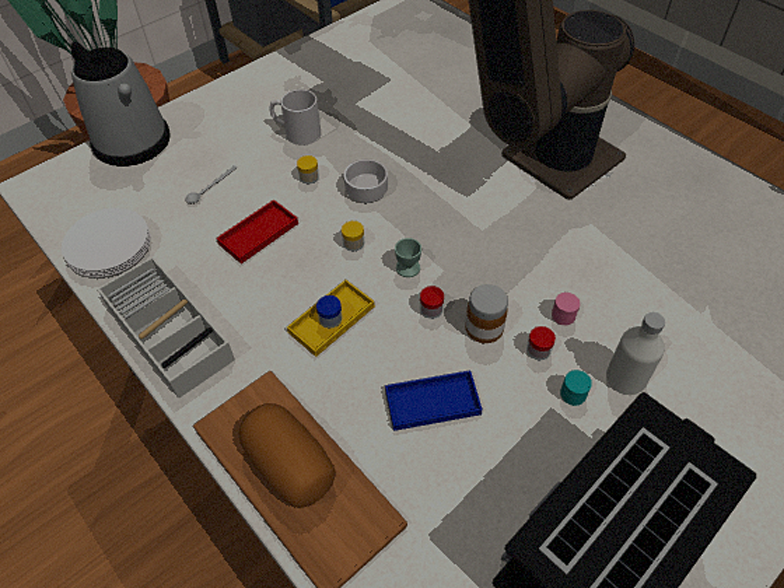

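View pics/top0.png

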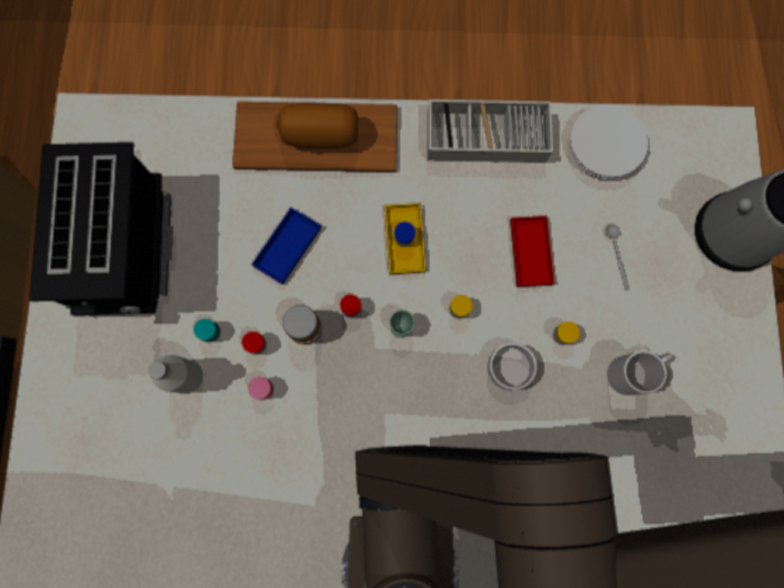

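The scene view shows the blue jar in the yellow tray at (329,310) and the trays red (258,231), yellow (331,317) and blue (433,400). In the top view (784 px wide):
- **Red lids:** candidates are (350,305) and (253,342). The pink (260,388) and turquoise (206,330) look-alikes are rejected.
- **Yellow lids:** (461,306) and (568,332).
- **Blue lid:** (405,233).

Next I measure these and check them in one close crop.

Run:
```python
from h import *
s=load('top'); w=cloud(s)
hsv=cv2.cvtColor(s['color'],cv2.COLOR_BGR2HSV); sat=(hsv[...,1]>110)&(hsv[...,2]>50)
H=hsv[...,0]
rng={'red':(H<6)|(H>174),'yel':(H>18)&(H<32),'blue':(H>108)&(H<130),'turq':(H>80)&(H<100),'pink':(H>160)&(H<=176)}
for k,m in rng.items():
    m=m&((hsv[...,1]>70) if k=='pink' else sat)&(w[...,2]>-.01)&(w[...,2]<.08)
    for nm,mm in (('hi',m&(w[...,2]>.036)),('lo',m&(w[...,2]<.026))):
        n,l,st,c=cv2.connectedComponentsWithStats(mm.astype(np.uint8))
        for i in range(1,n):
            if st[i,4]<40: continue
            p=w[l==i]; e=''
            if nm=='lo':
                r=cv2.minAreaRect((p[:,:2]*1000).astype(np.float32)); e=np.round(cv2.boxPoints(r)).tolist(),np.round(r[0],1)
            print(k,nm,st[i,4],np.round(c[i]*1.4),'med',np.round(np.median(p,0),4),'mid',np.round((np.nanpercentile(p,1,0)+np.nanpercentile(p,99,0))/2,4),'ext',np.round(np.ptp(p,0),3),e)
# height of other things, world box list
hm=(w[...,2]>.03)&(w[...,2]<.3)&(w[...,0]>.3)
n,l,st,c=cv2.connectedComponentsWithStats(hm.astype(np.uint8))
for i in range(1,n):
    if st[i,4]>40:
        p=w[l==i]; print('obj',np.round(c[i]*1.4),np.round(p.min(0),3),np.round(p.max(0),3))
cv2.imwrite('pics/crop.png',cv2.resize(s['color'][140:300,90:440],(798,365),interpolation=cv2.INTER_CUBIC))
```

```text
red hi 190 [350. 305.] med [0.4885 0.105  0.0455] mid [0.4892 0.105  0.0455] ext [0.041 0.038 0.015] 
red hi 197 [252. 342.] med [0.4138 0.2893 0.0451] mid [0.4139 0.2889 0.0445] ext [0.038 0.04  0.015] 
red lo 1349 [532. 251.] med [ 0.615  -0.2588  0.0049] mid [ 0.6127 -0.2566  0.0096] ext [0.154 0.084 0.029] ([[538.0, -226.0], [544.0, -304.0], [694.0, -292.0], [688.0, -213.0]], array([ 616.1, -258.8]))
yel hi 198 [461. 306.] med [ 0.4919 -0.1088  0.0449] mid [ 0.4916 -0.11    0.0438] ext [0.042 0.041 0.014] 
yel hi 204 [568. 332.] med [ 0.4438 -0.315   0.0444] mid [ 0.4432 -0.3148  0.0433] ext [0.041 0.04  0.013] 
yel lo 1083 [405. 239.] med [ 6.234e-01 -4.000e-04  5.100e-03] mid [6.351e-01 6.000e-04 9.700e-03] ext [0.157 0.082 0.029] ([[558.0, 32.0], [564.0, -45.0], [717.0, -31.0], [711.0, 45.0]], array([6.376e+02, 1.000e-01]))
blue hi 172 [404. 232.] med [0.6361 0.0017 0.0492] mid [0.636  0.0029 0.0491] ext [0.04  0.039 0.014] 
blue lo 1200 [287. 245.] med [0.6165 0.2395 0.0051] mid [0.6159 0.2384 0.0105] ext [0.154 0.136 0.029] ([[534.0, 246.0], [654.0, 168.0], [697.0, 233.0], [
[... 730 characters left out ...]
bj [404. 233.] [ 0.616 -0.018  0.031] [0.656 0.021 0.055]
obj [350. 305.] [0.468 0.084 0.031] [0.51  0.124 0.054]
obj [461. 306.] [ 0.471 -0.131  0.032] [ 0.513 -0.089  0.05 ]
obj [301. 324.] [0.413 0.162 0.03 ] [0.48  0.227 0.095]
obj [402. 321.] [ 0.431 -0.019  0.03 ] [0.479 0.029 0.064]
obj [205. 330.] [0.414 0.362 0.03 ] [0.456 0.404 0.052]
obj [568. 333.] [ 0.423 -0.335  0.03 ] [ 0.464 -0.294  0.049]
obj [253. 342.] [0.393 0.269 0.031] [0.433 0.309 0.051]
obj [514. 366.] [ 0.333 -0.252  0.031] [ 0.421 -0.163  0.05 ]
obj [641. 372.] [ 0.327 -0.5    0.03 ] [ 0.404 -0.397  0.096]
obj [174. 374.] [0.315 0.389 0.031] [0.379 0.449 0.176]
obj [259. 388.] [0.306 0.251 0.031] [0.345 0.293 0.051]
```

View pics/crop.png

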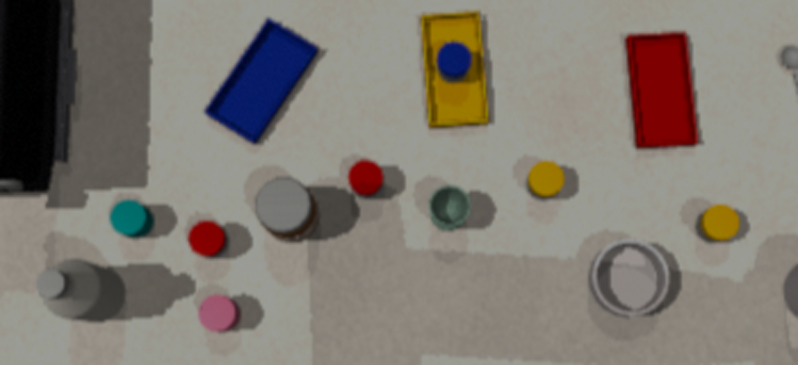

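The crop shows both red lids at (366,178) and (207,238), clearly distinct from pink (217,313) and turquoise (130,218). The lid heights (about 45 mm, or 49 mm in the tray) and tray sizes fit the description. I turn the tool to yaw 0, then move over the blue jar.

```bash
python3 -m jog '[{"wz":0.88},{"wz":0.88},{"wz":0.88},{"dx":0.71,"dy":-0.98,"dz":0.1},{"dx":0.71,"dy":-0.98,"dz":0.1},{"dx":0.71,"dy":-0.98,"dz":0.1},{"dx":0.71,"dy":-0.98,"dz":0.1},{"dx":0.71,"dy":-0.98,"dz":0.1},{"dx":0.71,"dy":-0.98,"dz":0.1},{"dx":0.71,"dy":-0.98,"dz":0.1},{"dx":0.71,"dy":-0.98,"dz":0.1},{"dx":0.71,"dy":-0.98,"dz":0.1},{"dx":0.71,"dy":-0.98,"dz":0.1},{"dx":0.71,"dy":-0.98,"dz":0.1},{"dx":0.71,"dy":-0.98,"dz":0.1},{"dx":0.71,"dy":-0.98,"dz":0.1},{"dx":0.71,"dy":-0.98,"dz":0.1},{"dx":0.71,"dy":-0.98,"dz":0.1},{"dx":0.71,"dy":-0.98,"dz":0.1},{"dx":0.71,"dy":-0.98,"dz":0.1}]' -0.46 40
```

```text
$[0]: bad value
```

```bash
python3 -m jog '[{"dx":0,"dy":0,"dz":0,"wx":0,"wy":0,"wz":0.88}]' -0.46 40
```

```text
time: 0.18
ee_pos: [0.1544, -0.6566, 0.2303]
ee_rot: [0.997, 0.076, -0.0, -0.001]
ft_force: [0.4, 0.3, 1.1]
gripper_width: 0.0757
finger_force: 0.0
```

```bash
python3 -m jog '[{"dx":0,"dy":0,"dz":0,"wx":0,"wy":0,"wz":0.88},{"dx":0,"dy":0,"dz":0,"wx":0,"wy":0,"wz":0.88},{"dx":0.71,"dy":-0.98,"dz":0.1,"wx":0,"wy":0,"wz":0},{"dx":0.71,"dy":-0.98,"dz":0.1,"wx":0,"wy":0,"wz":0},{"dx":0.71,"dy":-0.98,"dz":0.1,"wx":0,"wy":0,"wz":0},{"dx":0.71,"dy":-0.98,"dz":0.1,"wx":0,"wy":0,"wz":0},{"dx":0.71,"dy":-0.98,"dz":0.1,"wx":0,"wy":0,"wz":0},{"dx":0.71,"dy":-0.98,"dz":0.1,"wx":0,"wy":0,"wz":0},{"dx":0.71,"dy":-0.98,"dz":0.1,"wx":0,"wy":0,"wz":0},{"dx":0.71,"dy":-0.98,"dz":0.1,"wx":0,"wy":0,"wz":0},{"dx":0.71,"dy":-0.98,"dz":0.1,"wx":0,"wy":0,"wz":0},{"dx":0.71,"dy":-0.98,"dz":0.1,"wx":0,"wy":0,"wz":0},{"dx":0.71,"dy":-0.98,"dz":0.1,"wx":0,"wy":0,"wz":0},{"dx":0.71,"dy":-0.98,"dz":0.1,"wx":0,"wy":0,"wz":0},{"dx":0.71,"dy":-0.98,"dz":0.1,"wx":0,"wy":0,"wz":0},{"dx":0.71,"dy":-0.98,"dz":0.1,"wx":0,"wy":0,"wz":0},{"dx":0.71,"dy":-0.98,"dz":0.1,"wx":0,"wy":0,"wz":0},{"dx":0.71,"dy":-0.98,"dz":0.1,"wx":0,"wy":0,"wz":0}]' -0.46 40
```

```text
time: 1.68
ee_pos: [0.4387, -0.2634, 0.1908]
ee_rot: [1.0, 0.0, -0.0, -0.0]
ft_force: [-1.3, -0.5, -0.6]
gripper_width: 0.0628
finger_force: 0.0
```

```bash
python3 -m jog '[{"dx":0.717,"dy":-0.965,"dz":0.3,"wx":0,"wy":0,"wz":0},{"dx":0.717,"dy":-0.965,"dz":0.3,"wx":0,"wy":0,"wz":0},{"dx":0.717,"dy":-0.965,"dz":0.3,"wx":0,"wy":0,"wz":0},{"dx":0.717,"dy":-0.965,"dz":0.3,"wx":0,"wy":0,"wz":0},{"dx":0.717,"dy":-0.965,"dz":0.3,"wx":0,"wy":0,"wz":0},{"dx":0.717,"dy":-0.965,"dz":0.3,"wx":0,"wy":0,"wz":0},{"dx":0.717,"dy":-0.965,"dz":0.3,"wx":0,"wy":0,"wz":0},{"dx":0.717,"dy":-0.965,"dz":0.3,"wx":0,"wy":0,"wz":0},{"dx":0.717,"dy":-0.965,"dz":0.3,"wx":0,"wy":0,"wz":0},{"dx":0.717,"dy":-0.965,"dz":0.3,"wx":0,"wy":0,"wz":0},{"dx":0.717,"dy":-0.965,"dz":0.3,"wx":0,"wy":0,"wz":0}]'
cat >> h.py <<'E'
def blobs(s,names,zmin=.03,zmax=.07):
    w=cloud(s);hsv=cv2.cvtColor(s['color'],cv2.COLOR_BGR2HSV);H=hsv[...,0];sat=(hsv[...,1]>110)&(hsv[...,2]>40)
    rng={'red':(H<6)|(H>174),'yel':(H>18)&(H<32),'blue':(H>108)&(H<130)}
    for k in names:
        for nm,a,b in(('lid',zmin,zmax),('tray',-.01,.026)):
            m=rng[k]&sat&(w[...,2]>a)&(w[...,2]<b)
            n,l,st,c=cv2.connectedComponentsWithStats(m.astype(np.uint8))
            for i in range(1,n):
                if st[i,4]<150: continue
                p=w[l==i]; (cx,cy),(a1,a2),an=cv2.minAreaRect((p[:,:2]*1000).astype(np.float32))
                print(k,nm,st[i,4],np.round(c[i]),'z%.4f'%np.median(p[:,2]),'rect c %.1f %.1f size %.0f %.0f ang %.1f'%(cx,cy,a1,a2,an))
E
python3 - <<'E'
from h import *
s=snap('wrist'); blobs(s,['blue','yel']); cv2.imwrite('pics/w1.png',s['color']); print(robot.state()['ee_pos'])
E
```

```text
time: 2.6
ee_pos: [0.6356, 0.0019, 0.1078]
ee_rot: [1.0, 0.0, -0.001, -0.0]
ft_force: [-0.2, 0.2, 0.1]
gripper_width: 0.0625
finger_force: 0.0
blue lid 2475 [277. 219.] z0.0490 rect c 638.8 2.3 size 41 42 ang 88.8
blue tray 6245 [ 23. 220.] z0.0043 rect c 612.7 233.4 size 61 145 ang 60.0
yel lid 441 [401. 377.] z0.0450 rect c 485.7 -111.4 size 25 27 ang 89.3
yel tray 11790 [278. 196.] z0.0044 rect c 629.8 2.1 size 156 77 ang 5.1
[0.6371441  0.00593591 0.10629641]
```

View pics/w1.png

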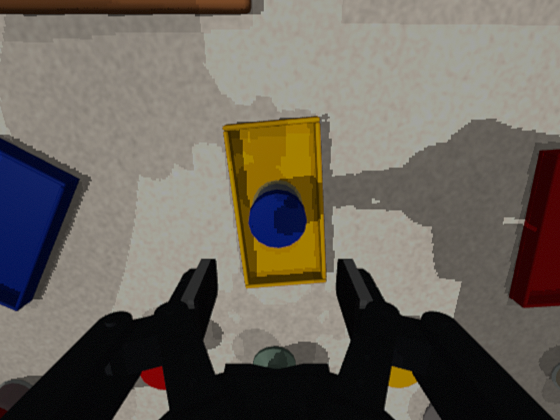

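The wrist view shows the blue lid at (277,219) between the open fingers, inside the yellow tray, and it matches the top-view position. I descend on it.

```bash
python3 -m jog '[{"dx":0,"dy":0.16,"dz":0.6,"wx":0,"wy":0,"wz":0},{"dx":0,"dy":0,"dz":0.8,"wx":0,"wy":0,"wz":0},{"dx":0,"dy":0,"dz":0.8,"wx":0,"wy":0,"wz":0},{"dx":0,"dy":0,"dz":0.6,"wx":0,"wy":0,"wz":0},{"dx":0,"dy":0,"dz":0.3,"wx":0,"wy":0,"wz":0},{"dx":0,"dy":0,"dz":0,"wx":0,"wy":0,"wz":0},{"dx":0,"dy":0,"dz":0,"wx":0,"wy":0,"wz":0}]'
```

```text
time: 3.23
ee_pos: [0.6353, -0.0036, 0.0312]
ee_rot: [1.0, 0.0, -0.0, -0.0]
ft_force: [-0.2, -0.2, 0.7]
gripper_width: 0.0623
finger_force: 0.0
```

```bash
python3 -m jog '[{"dx":0.1,"dy":-0.22,"dz":0.3,"wx":0,"wy":0,"wz":0},{"dx":0,"dy":0,"dz":0.23,"wx":0,"wy":0,"wz":0},{"dx":0,"dy":0,"dz":0,"wx":0,"wy":0,"wz":0},{"dx":0,"dy":0,"dz":0,"wx":0,"wy":0,"wz":0}]' && python3 -m jog '[{"dx":0,"dy":0,"dz":0,"wx":0,"wy":0,"wz":0},{"dx":0,"dy":0,"dz":0,"wx":0,"wy":0,"wz":0},{"dx":0,"dy":0,"dz":0,"wx":0,"wy":0,"wz":0},{"dx":0,"dy":0,"dz":0,"wx":0,"wy":0,"wz":0},{"dx":0,"dy":0,"dz":0,"wx":0,"wy":0,"wz":0}]' 0.3 35
```

```text
time: 3.57
ee_pos: [0.6377, 0.0022, 0.0179]
ee_rot: [1.0, 0.0, -0.0, -0.0]
ft_force: [0.6, 0.7, 0.2]
gripper_width: 0.0624
finger_force: 0.0
time: 3.98
ee_pos: [0.6384, 0.0019, 0.0187]
ee_rot: [1.0, 0.0, 0.001, 0.0]
ft_force: [-0.0, 0.2, 1.6]
gripper_width: 0.0422
finger_force: 35.9
```

```bash
python3 -m jog '[{"dx":0,"dy":0,"dz":-0.5,"wx":0,"wy":0,"wz":0},{"dx":0,"dy":0,"dz":-1,"wx":0,"wy":0,"wz":0},{"dx":-0.084,"dy":-0.3,"dz":-0.9,"wx":0,"wy":0,"wz":0},{"dx":-0.084,"dy":-0.9,"dz":0,"wx":0,"wy":0,"wz":0},{"dx":-0.084,"dy":-0.95,"dz":0,"wx":0,"wy":0,"wz":0},{"dx":-0.084,"dy":-0.95,"dz":0,"wx":0,"wy":0,"wz":0},{"dx":-0.084,"dy":-0.95,"dz":0,"wx":0,"wy":0,"wz":0},{"dx":-0.084,"dy":-0.95,"dz":0,"wx":0,"wy":0,"wz":0},{"dx":-0.084,"dy":-0.95,"dz":0,"wx":0,"wy":0,"wz":0},{"dx":-0.084,"dy":-0.95,"dz":0,"wx":0,"wy":0,"wz":0},{"dx":-0.084,"dy":-0.95,"dz":0,"wx":0,"wy":0,"wz":0},{"dx":-0.084,"dy":-0.9,"dz":0,"wx":0,"wy":0,"wz":0},{"dx":0,"dy":-0.7,"dz":0.4,"wx":0,"wy":0,"wz":0},{"dx":0,"dy":0,"dz":0.6,"wx":0,"wy":0,"wz":0},{"dx":0,"dy":0,"dz":0.6,"wx":0,"wy":0,"wz":0},{"dx":0,"dy":0,"dz":0.2,"wx":0,"wy":0,"wz":0},{"dx":0,"dy":0,"dz":0,"wx":0,"wy":0,"wz":0},{"dx":0,"dy":0,"dz":0,"wx":0,"wy":0,"wz":0}]'
python3 - <<'E'
from h import *
s=snap('top'); blobs(s,['blue'],.03,.2); s=snap('wrist'); blobs(s,['blue'],.03,.2)
E
```

```text
time: 5.48
ee_pos: [0.6163, 0.237, 0.0321]
ee_rot: [1.0, -0.0, -0.001, 0.0]
ft_force: [0.5, -0.2, -0.9]
gripper_width: 0.0419
finger_force: 35.8
blue lid 6773 [276. 292.] z0.0633 rect c 618.1 238.2 size 42 43 ang 60.7
blue tray 15320 [297. 198.] z0.0044 rect c 615.5 236.4 size 81 141 ang 59.1
blue tray 1119 [251. 340.] z0.0132 rect c 554.2 254.2 size 34 24 ang 61.4
```

```bash
python3 -m jog '[{"dx":0,"dy":0,"dz":0.25,"wx":0,"wy":0,"wz":0},{"dx":0,"dy":0,"dz":0.15,"wx":0,"wy":0,"wz":0},{"dx":0,"dy":0,"dz":0.08,"wx":0,"wy":0,"wz":0},{"dx":0,"dy":0,"dz":0.05,"wx":0,"wy":0,"wz":0},{"dx":0,"dy":0,"dz":0,"wx":0,"wy":0,"wz":0},{"dx":0,"dy":0,"dz":0,"wx":0,"wy":0,"wz":0}]'
```

```text
time: 6.08
ee_pos: [0.6167, 0.2382, 0.0197]
ee_rot: [1.0, 0.0, -0.0, 0.0]
ft_force: [0.7, -0.6, -1.5]
gripper_width: 0.0422
finger_force: 35.8
```

```bash
python3 -m jog '[{"dx":0,"dy":0,"dz":0.05,"wx":0,"wy":0,"wz":0},{"dx":0,"dy":0,"dz":0,"wx":0,"wy":0,"wz":0},{"dx":0,"dy":0,"dz":0,"wx":0,"wy":0,"wz":0}]' && python3 -m jog '[{"dx":0,"dy":0,"dz":0,"wx":0,"wy":0,"wz":0},{"dx":0,"dy":0,"dz":0,"wx":0,"wy":0,"wz":0},{"dx":0,"dy":0,"dz":0,"wx":0,"wy":0,"wz":0},{"dx":0,"dy":0,"dz":0,"wx":0,"wy":0,"wz":0},{"dx":0,"dy":0,"dz":-0.4,"wx":0,"wy":0,"wz":0},{"dx":0,"dy":0,"dz":-1,"wx":0,"wy":0,"wz":0},{"dx":0,"dy":0,"dz":-1,"wx":0,"wy":0,"wz":0},{"dx":-0.5,"dy":-0.227,"dz":-1,"wx":0,"wy":0,"wz":0},{"dx":-0.9,"dy":-0.227,"dz":-1,"wx":0,"wy":0,"wz":0},{"dx":-0.9,"dy":-0.227,"dz":0,"wx":0,"wy":0,"wz":0},{"dx":-0.9,"dy":-0.227,"dz":0,"wx":0,"wy":0,"wz":0},{"dx":-0.9,"dy":-0.227,"dz":0,"wx":0,"wy":0,"wz":0},{"dx":-0.9,"dy":-0.227,"dz":0,"wx":0,"wy":0,"wz":0},{"dx":-0.9,"dy":-0.227,"dz":0,"wx":0,"wy":0,"wz":0},{"dx":-0.9,"dy":-0.227,"dz":0,"wx":0,"wy":0,"wz":0},{"dx":-0.9,"dy":-0.227,"dz":0,"wx":0,"wy":0,"wz":0},{"dx":-0.4,"dy":0,"dz":0,"wx":0,"wy":0,"wz":0},{"dx":0,"dy":0,"dz":0,"wx":0,"wy":0,"wz":0},{"dx":0,"dy":0,"dz":0,"wx":0,"wy":0,"wz":0}]' -0.46
python3 - <<'E'
from h import *
s=snap('wrist'); blobs(s,['blue','red']); cv2.imwrite('pics/w2.png',s['color'])
E
```

```text
time: 6.33
ee_pos: [0.6168, 0.2383, 0.0187]
ee_rot: [1.0, 0.0, 0.0, -0.0]
ft_force: [0.1, -0.6, -1.0]
gripper_width: 0.042
finger_force: 35.8
time: 7.92
ee_pos: [0.4148, 0.2893, 0.1294]
ee_rot: [1.0, 0.0, 0.001, -0.0]
ft_force: [0.1, 0.1, -0.2]
gripper_width: 0.0622
finger_force: 0.0
blue tray 3347 [316.  19.] z0.0046 rect c 572.2 265.7 size 72 43 ang 59.2
red lid 3298 [525. 114.] z0.0448 rect c 490.9 106.0 size 43 42 ang 39.4
red lid 2106 [276. 211.] z0.0450 rect c 414.6 290.5 size 42 42 ang 14.3
```

View pics/w2.png

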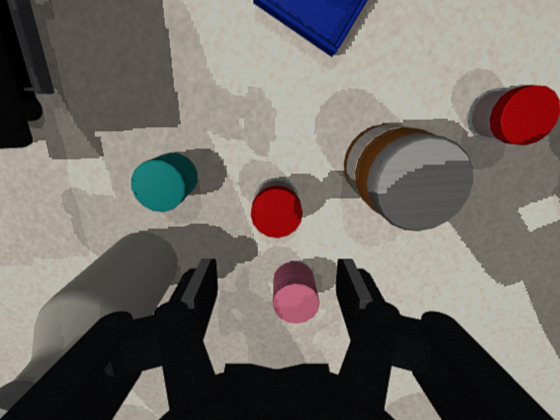

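The red jar at (276,211) sits centred between the fingers, with the pink one at (295,292) below it and the pot at (415,180) to the right. I descend and grip.

```bash
python3 -m jog '[{"dx":0,"dy":0,"dz":0.5,"wx":0,"wy":0,"wz":0},{"dx":0,"dy":0,"dz":0.9,"wx":0,"wy":0,"wz":0},{"dx":0,"dy":0,"dz":0.9,"wx":0,"wy":0,"wz":0},{"dx":0,"dy":0,"dz":0.9,"wx":0,"wy":0,"wz":0},{"dx":0,"dy":0,"dz":0.8,"wx":0,"wy":0,"wz":0},{"dx":0,"dy":0,"dz":0.4,"wx":0,"wy":0,"wz":0},{"dx":0,"dy":0,"dz":0.2,"wx":0,"wy":0,"wz":0},{"dx":0,"dy":0,"dz":0,"wx":0,"wy":0,"wz":0},{"dx":0,"dy":0,"dz":0,"wx":0,"wy":0,"wz":0}]' && python3 -m jog '[{"dx":0,"dy":0,"dz":0,"wx":0,"wy":0,"wz":0},{"dx":0,"dy":0,"dz":0,"wx":0,"wy":0,"wz":0},{"dx":0,"dy":0,"dz":0,"wx":0,"wy":0,"wz":0},{"dx":0,"dy":0,"dz":0,"wx":0,"wy":0,"wz":0},{"dx":0,"dy":0,"dz":0,"wx":0,"wy":0,"wz":0}]' 0.3 35
```

```text
time: 8.72
ee_pos: [0.4154, 0.2894, 0.0143]
ee_rot: [1.0, -0.0, 0.001, -0.0]
ft_force: [-0.6, -0.7, -0.4]
gripper_width: 0.0622
finger_force: 0.0
time: 9.13
ee_pos: [0.4156, 0.2898, 0.0152]
ee_rot: [1.0, 0.0, 0.002, -0.001]
ft_force: [-0.1, -1.0, 5.8]
gripper_width: 0.0421
finger_force: 35.8
```

```bash
python3 -m jog '[{"dx":0,"dy":0,"dz":-0.5,"wx":0,"wy":0,"wz":0},{"dx":0,"dy":0,"dz":-1,"wx":0,"wy":0,"wz":0},{"dx":0,"dy":0,"dz":-1,"wx":0,"wy":0,"wz":0},{"dx":0,"dy":0,"dz":-1,"wx":0,"wy":0,"wz":0},{"dx":0,"dy":0,"dz":-1,"wx":0,"wy":0,"wz":0},{"dx":0.4,"dy":0.5,"dz":-0.3,"wx":0,"wy":0,"wz":0},{"dx":0.4,"dy":1,"dz":0,"wx":0,"wy":0,"wz":0},{"dx":0.4,"dy":1,"dz":0,"wx":0,"wy":0,"wz":0},{"dx":0.4,"dy":1,"dz":0,"wx":0,"wy":0,"wz":0},{"dx":0.4,"dy":1,"dz":0,"wx":0,"wy":0,"wz":0},{"dx":0.4,"dy":1,"dz":0,"wx":0,"wy":0,"wz":0},{"dx":0.4,"dy":1,"dz":0,"wx":0,"wy":0,"wz":0},{"dx":0.4,"dy":1,"dz":0,"wx":0,"wy":0,"wz":0},{"dx":0.4,"dy":1,"dz":0,"wx":0,"wy":0,"wz":0},{"dx":0.4,"dy":1,"dz":0,"wx":0,"wy":0,"wz":0},{"dx":0.4,"dy":1,"dz":0,"wx":0,"wy":0,"wz":0},{"dx":0.4,"dy":1,"dz":0,"wx":0,"wy":0,"wz":0},{"dx":0.4,"dy":1,"dz":0,"wx":0,"wy":0,"wz":0}]'
```

```text
time: 10.63
ee_pos: [0.5441, -0.0243, 0.133]
ee_rot: [1.0, 0.0, -0.001, -0.0]
ft_force: [0.4, -0.3, -1.1]
gripper_width: 0.042
finger_force: 35.7
```

```bash
python3 -m jog '[{"dx":0.42,"dy":0.96,"dz":0,"wx":0,"wy":0,"wz":0},{"dx":0.42,"dy":0.96,"dz":0,"wx":0,"wy":0,"wz":0},{"dx":0.42,"dy":0.96,"dz":0,"wx":0,"wy":0,"wz":0},{"dx":0.42,"dy":0.96,"dz":0.2,"wx":0,"wy":0,"wz":0},{"dx":0.42,"dy":0.96,"dz":0.4,"wx":0,"wy":0,"wz":0},{"dx":0.42,"dy":0.96,"dz":0.5,"wx":0,"wy":0,"wz":0},{"dx":0.42,"dy":0.96,"dz":0.5,"wx":0,"wy":0,"wz":0},{"dx":0.42,"dy":0.96,"dz":0.5,"wx":0,"wy":0,"wz":0},{"dx":0.42,"dy":0.96,"dz":0.5,"wx":0,"wy":0,"wz":0},{"dx":0.42,"dy":0.69,"dz":0.5,"wx":0,"wy":0,"wz":0},{"dx":0,"dy":0,"dz":0.5,"wx":0,"wy":0,"wz":0},{"dx":0,"dy":0,"dz":0.2,"wx":0,"wy":0,"wz":0},{"dx":0,"dy":0,"dz":0,"wx":0,"wy":0,"wz":0},{"dx":0,"dy":0,"dz":0,"wx":0,"wy":0,"wz":0}]'
python3 - <<'E'
from h import *
s=snap('wrist'); blobs(s,['red'],.03,.2);cv2.imwrite('pics/w3.png',s['color'])
s=snap('top'); blobs(s,['red','blue','yel'],.03,.2);
E
```

```text
time: 11.8
ee_pos: [0.6486, -0.255, 0.0378]
ee_rot: [1.0, 0.001, -0.001, -0.001]
ft_force: [-1.2, -0.4, -0.6]
gripper_width: 0.0418
finger_force: 35.8
red lid 6726 [276. 294.] z0.0676 rect c 647.8 -254.2 size 43 42 ang 0.2
red tray 7344 [277. 214.] z0.0046 rect c 658.0 -253.9 size 57 74 ang 4.1
red tray 3118 [279. 347.] z0.0042 rect c 567.5 -256.4 size 76 53 ang 79.2
red lid 190 [250. 218.] z0.0453 rect c 489.3 105.1 size 42 38 ang 0.4
blue lid 194 [203. 172.] z0.0494 rect c 615.7 237.4 size 42 40 ang 3.1
blue tray 1065 [204. 176.] z0.0057 rect c 614.5 238.5 size 80 144 ang 57.3
yel lid 203 [405. 237.] z0.0448 rect c 444.3 -315.0 size 41 39 ang 89.7
yel tray 1311 [289. 170.] z0.0049 rect c 638.1 -0.1 size 152 76 ang 5.2
```

View pics/w3.png

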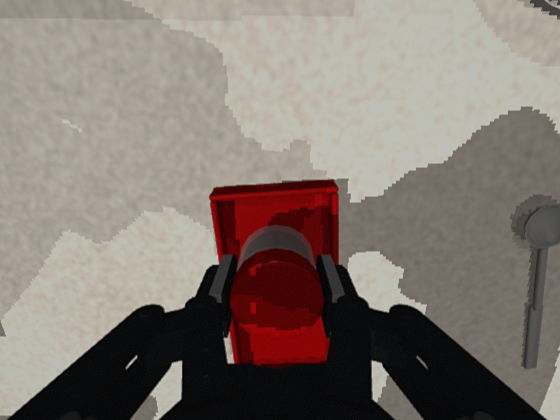

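The jar hangs over the far half of the red tray, between its walls (x 215–335), with a margin to the far wall (row 190). I lower it gently, release, and rise.

```bash
python3 -m jog '[{"dx":0,"dy":0,"dz":0.3,"wx":0,"wy":0,"wz":0},{"dx":0,"dy":0,"dz":0.25,"wx":0,"wy":0,"wz":0},{"dx":0,"dy":0,"dz":0.1,"wx":0,"wy":0,"wz":0},{"dx":0,"dy":0,"dz":0.06,"wx":0,"wy":0,"wz":0},{"dx":0,"dy":0,"dz":0.05,"wx":0,"wy":0,"wz":0},{"dx":0,"dy":0,"dz":0,"wx":0,"wy":0,"wz":0},{"dx":0,"dy":0,"dz":0,"wx":0,"wy":0,"wz":0}]'
```

```text
time: 12.48
ee_pos: [0.6497, -0.2566, 0.0197]
ee_rot: [1.0, 0.0, 0.0, 0.0]
ft_force: [-0.1, -0.0, -1.3]
gripper_width: 0.042
finger_force: 35.9
```

```bash
python3 -m jog '[{"dx":0,"dy":0,"dz":0.04,"wx":0,"wy":0,"wz":0},{"dx":0,"dy":0,"dz":0,"wx":0,"wy":0,"wz":0},{"dx":0,"dy":0,"dz":0,"wx":0,"wy":0,"wz":0}]' && python3 -m jog '[{"dx":0,"dy":0,"dz":0,"wx":0,"wy":0,"wz":0},{"dx":0,"dy":0,"dz":0,"wx":0,"wy":0,"wz":0},{"dx":0,"dy":0,"dz":0,"wx":0,"wy":0,"wz":0},{"dx":0,"dy":0,"dz":0,"wx":0,"wy":0,"wz":0},{"dx":0,"dy":0,"dz":-0.4,"wx":0,"wy":0,"wz":0},{"dx":0,"dy":0,"dz":-1,"wx":0,"wy":0,"wz":0},{"dx":0,"dy":0,"dz":-1,"wx":0,"wy":0,"wz":0},{"dx":-0.5,"dy":0.2,"dz":-0.8,"wx":0,"wy":0,"wz":0},{"dx":-1,"dy":0.25,"dz":0,"wx":0,"wy":0,"wz":0},{"dx":-1,"dy":0.25,"dz":0,"wx":0,"wy":0,"wz":0},{"dx":-1,"dy":0.25,"dz":0,"wx":0,"wy":0,"wz":0},{"dx":-1,"dy":0.25,"dz":0,"wx":0,"wy":0,"wz":0},{"dx":-1,"dy":0.25,"dz":0,"wx":0,"wy":0,"wz":0},{"dx":-1,"dy":0.25,"dz":0,"wx":0,"wy":0,"wz":0},{"dx":-1,"dy":0.25,"dz":0,"wx":0,"wy":0,"wz":0},{"dx":-0.7,"dy":0.39,"dz":0,"wx":0,"wy":0,"wz":0},{"dx":0,"dy":0,"dz":0,"wx":0,"wy":0,"wz":0},{"dx":0,"dy":0,"dz":0,"wx":0,"wy":0,"wz":0}]' -0.46
python3 - <<'E'
from h import *
s=snap('wrist'); blobs(s,['yel','red'])
s=snap('top'); blobs(s,['red','yel'])
E
```

```text
time: 12.73
ee_pos: [0.6498, -0.2567, 0.0192]
ee_rot: [1.0, 0.0, 0.0, 0.0]
ft_force: [-1.9, 0.6, 1.8]
gripper_width: 0.042
finger_force: 36.0
time: 14.23
ee_pos: [0.4442, -0.3156, 0.0995]
ee_rot: [1.0, -0.001, 0.001, 0.0]
ft_force: [-0.1, 0.2, 0.8]
gripper_width: 0.0625
finger_force: 0.0
yel lid 524 [  6. 161.] z0.0373 rect c 490.4 -126.9 size 10 33 ang 80.3
yel lid 2725 [277. 223.] z0.0450 rect c 445.5 -315.5 size 42 42 ang 12.4
red tray 9025 [196.  41.] z0.0044 rect c 570.2 -257.1 size 56 81 ang 4.1
red lid 198 [382. 164.] z0.0487 rect c 646.2 -255.6 size 41 42 ang 87.2
red lid 188 [250. 218.] z0.0451 rect c 490.0 105.1 size 42 38 ang 3.1
red tray 1114 [379. 182.] z0.0053 rect c 615.8 -256.9 size 152 75 ang 4.4
yel lid 196 [329. 218.] z0.0446 rect c 491.3 -110.2 size 40 41 ang 6.7
yel tray 1311 [289. 170.] z0.0048 rect c 638.1 0.2 size 153 77 ang 4.4
```

```bash
python3 -m jog '[{"dx":0.04,"dy":0,"dz":0.5,"wx":0,"wy":0,"wz":0},{"dx":0,"dy":0,"dz":0.9,"wx":0,"wy":0,"wz":0},{"dx":0,"dy":0,"dz":0.9,"wx":0,"wy":0,"wz":0},{"dx":0,"dy":0,"dz":0.6,"wx":0,"wy":0,"wz":0},{"dx":0,"dy":0,"dz":0.35,"wx":0,"wy":0,"wz":0},{"dx":0,"dy":0,"dz":0.15,"wx":0,"wy":0,"wz":0},{"dx":0,"dy":0,"dz":0,"wx":0,"wy":0,"wz":0},{"dx":0,"dy":0,"dz":0,"wx":0,"wy":0,"wz":0}]' && python3 -m jog '[{"dx":0,"dy":0,"dz":0,"wx":0,"wy":0,"wz":0},{"dx":0,"dy":0,"dz":0,"wx":0,"wy":0,"wz":0},{"dx":0,"dy":0,"dz":0,"wx":0,"wy":0,"wz":0},{"dx":0,"dy":0,"dz":0,"wx":0,"wy":0,"wz":0},{"dx":0,"dy":0,"dz":0,"wx":0,"wy":0,"wz":0}]' 0.3 35
```

```text
time: 15.0
ee_pos: [0.4461, -0.3153, 0.014]
ee_rot: [1.0, 0.0, 0.0, 0.0]
ft_force: [0.3, -0.3, 0.0]
gripper_width: 0.0624
finger_force: 0.0
time: 15.42
ee_pos: [0.4464, -0.3159, 0.015]
ee_rot: [1.0, 0.0, 0.001, 0.001]
ft_force: [0.1, 0.6, 5.9]
gripper_width: 0.0424
finger_force: 35.9
```

```bash
python3 -m jog '[{"dx":0,"dy":0,"dz":-0.5,"wx":0,"wy":0,"wz":0},{"dx":0,"dy":0,"dz":-1,"wx":0,"wy":0,"wz":0},{"dx":0,"dy":0,"dz":-1,"wx":0,"wy":0,"wz":0},{"dx":0.4,"dy":-0.5,"dz":-0.6,"wx":0,"wy":0,"wz":0},{"dx":0.7,"dy":-1,"dz":0,"wx":0,"wy":0,"wz":0},{"dx":0.7,"dy":-1,"dz":0,"wx":0,"wy":0,"wz":0},{"dx":0.7,"dy":-1,"dz":0,"wx":0,"wy":0,"wz":0},{"dx":0.7,"dy":-1,"dz":0,"wx":0,"wy":0,"wz":0},{"dx":0.7,"dy":-1,"dz":0,"wx":0,"wy":0,"wz":0},{"dx":0.7,"dy":-1,"dz":0,"wx":0,"wy":0,"wz":0},{"dx":0.7,"dy":-1,"dz":0,"wx":0,"wy":0,"wz":0},{"dx":0.7,"dy":-1,"dz":0,"wx":0,"wy":0,"wz":0},{"dx":0.7,"dy":-1,"dz":0,"wx":0,"wy":0,"wz":0},{"dx":0.7,"dy":-1,"dz":0,"wx":0,"wy":0,"wz":0},{"dx":0.7,"dy":-1,"dz":0,"wx":0,"wy":0,"wz":0},{"dx":0.7,"dy":-0.8,"dz":0.3,"wx":0,"wy":0,"wz":0},{"dx":0.24,"dy":-0.46,"dz":0.7,"wx":0,"wy":0,"wz":0},{"dx":0,"dy":0,"dz":0.7,"wx":0,"wy":0,"wz":0},{"dx":0,"dy":0,"dz":0.4,"wx":0,"wy":0,"wz":0},{"dx":0,"dy":0,"dz":0,"wx":0,"wy":0,"wz":0}]' && python3 -m jog '[{"dx":0,"dy":0,"dz":0,"wx":0,"wy":0,"wz":0}]'
python3 - <<'E'
from h import *
s=snap('wrist'); blobs(s,['yel'],.03,.2)
E
```

```text
time: 17.08
ee_pos: [0.6683, 0.0045, 0.0349]
ee_rot: [1.0, 0.0, -0.004, -0.0]
ft_force: [-0.8, -0.2, -1.5]
gripper_width: 0.0424
finger_force: 35.7
time: 17.17
ee_pos: [0.6703, 0.0038, 0.0378]
ee_rot: [1.0, -0.0, -0.001, -0.0]
ft_force: [-0.3, -0.2, -0.5]
gripper_width: 0.0421
finger_force: 35.7
yel lid 7053 [276. 293.] z0.0676 rect c 669.3 4.7 size 44 42 ang 0.4
yel tray 7351 [276. 214.] z0.0046 rect c 680.1 7.5 size 57 79 ang 3.8
yel tray 2988 [280. 347.] z0.0043 rect c 589.5 2.1 size 75 53 ang 79.3
```

```bash
python3 -m jog '[{"dx":0,"dy":-0.04,"dz":0.3,"wx":0,"wy":0,"wz":0},{"dx":0,"dy":0,"dz":0.25,"wx":0,"wy":0,"wz":0},{"dx":0,"dy":0,"dz":0.1,"wx":0,"wy":0,"wz":0},{"dx":0,"dy":0,"dz":0.06,"wx":0,"wy":0,"wz":0},{"dx":0,"dy":0,"dz":0.05,"wx":0,"wy":0,"wz":0},{"dx":0,"dy":0,"dz":0,"wx":0,"wy":0,"wz":0},{"dx":0,"dy":0,"dz":0,"wx":0,"wy":0,"wz":0}]'
```

```text
time: 17.8
ee_pos: [0.6714, 0.0051, 0.0197]
ee_rot: [1.0, 0.0, 0.0, 0.0]
ft_force: [0.3, 0.0, -1.5]
gripper_width: 0.0421
finger_force: 35.7
```

```bash
python3 -m jog '[{"dx":0,"dy":0,"dz":0.04,"wx":0,"wy":0,"wz":0},{"dx":0,"dy":0,"dz":0,"wx":0,"wy":0,"wz":0},{"dx":0,"dy":0,"dz":0,"wx":0,"wy":0,"wz":0}]' && python3 -m jog '[{"dx":0,"dy":0,"dz":0,"wx":0,"wy":0,"wz":0},{"dx":0,"dy":0,"dz":0,"wx":0,"wy":0,"wz":0},{"dx":0,"dy":0,"dz":0,"wx":0,"wy":0,"wz":0},{"dx":0,"dy":0,"dz":0,"wx":0,"wy":0,"wz":0},{"dx":0,"dy":0,"dz":-0.4,"wx":0,"wy":0,"wz":0},{"dx":0,"dy":0,"dz":-1,"wx":0,"wy":0,"wz":0},{"dx":0,"dy":0,"dz":-1,"wx":0,"wy":0,"wz":0},{"dx":-0.5,"dy":0.3,"dz":-0.8,"wx":0,"wy":0,"wz":0},{"dx":-1,"dy":0.65,"dz":0,"wx":0,"wy":0,"wz":0},{"dx":-1,"dy":0.65,"dz":0,"wx":0,"wy":0,"wz":0},{"dx":-1,"dy":0.65,"dz":0,"wx":0,"wy":0,"wz":0},{"dx":-1,"dy":0.65,"dz":0,"wx":0,"wy":0,"wz":0},{"dx":-1,"dy":0.65,"dz":0,"wx":0,"wy":0,"wz":0},{"dx":-1,"dy":0.65,"dz":0,"wx":0,"wy":0,"wz":0},{"dx":-0.68,"dy":0.4,"dz":0,"wx":0,"wy":0,"wz":0},{"dx":0,"dy":0,"dz":0,"wx":0,"wy":0,"wz":0},{"dx":0,"dy":0,"dz":0,"wx":0,"wy":0,"wz":0}]' -0.46
python3 - <<'E'
from h import *
s=snap('wrist'); blobs(s,['yel'])
s=snap('top'); blobs(s,['red','yel','blue'])
E
```

```text
time: 18.05
ee_pos: [0.6717, 0.005, 0.0191]
ee_rot: [1.0, 0.0, 0.0, 0.0]
ft_force: [-0.6, 0.1, 0.9]
gripper_width: 0.0417
finger_force: 35.8
time: 19.47
ee_pos: [0.4918, -0.1105, 0.0994]
ee_rot: [1.0, -0.001, 0.001, 0.0]
ft_force: [-0.5, -0.1, 1.1]
gripper_width: 0.0623
finger_force: 0.0
yel lid 2730 [276. 222.] z0.0450 rect c 494.1 -109.2 size 41 42 ang 83.8
yel tray 13961 [120.  59.] z0.0044 rect c 605.5 3.7 size 85 86 ang 5.2
red lid 195 [382. 164.] z0.0485 rect c 646.3 -255.2 size 41 41 ang 38.7
red lid 190 [250. 218.] z0.0453 rect c 489.8 105.1 size 43 38 ang 1.5
red tray 872 [381. 179.] z0.0053 rect c 615.8 -257.3 size 151 76 ang 4.4
yel lid 194 [288. 155.] z0.0491 rect c 668.8 5.9 size 42 41 ang 88.1
yel tray 1101 [289. 173.] z0.0050 rect c 637.8 -0.2 size 153 76 ang 5.2
blue lid 194 [203. 172.] z0.0491 rect c 615.9 238.1 size 42 40 ang 17.9
blue tray 1067 [204. 176.] z0.0056 rect c 614.8 239.3 size 78 144 ang 57.3
```

```bash
python3 -m jog '[{"dx":0.07,"dy":-0.04,"dz":0.5,"wx":0,"wy":0,"wz":0},{"dx":0,"dy":0,"dz":0.9,"wx":0,"wy":0,"wz":0},{"dx":0,"dy":0,"dz":0.9,"wx":0,"wy":0,"wz":0},{"dx":0,"dy":0,"dz":0.6,"wx":0,"wy":0,"wz":0},{"dx":0,"dy":0,"dz":0.35,"wx":0,"wy":0,"wz":0},{"dx":0,"dy":0,"dz":0.15,"wx":0,"wy":0,"wz":0},{"dx":0,"dy":0,"dz":0,"wx":0,"wy":0,"wz":0},{"dx":0,"dy":0,"dz":0,"wx":0,"wy":0,"wz":0}]' && python3 -m jog '[{"dx":0,"dy":0,"dz":0,"wx":0,"wy":0,"wz":0},{"dx":0,"dy":0,"dz":0,"wx":0,"wy":0,"wz":0},{"dx":0,"dy":0,"dz":0,"wx":0,"wy":0,"wz":0},{"dx":0,"dy":0,"dz":0,"wx":0,"wy":0,"wz":0},{"dx":0,"dy":0,"dz":0,"wx":0,"wy":0,"wz":0}]' 0.3 35
```

```text
time: 20.23
ee_pos: [0.4946, -0.1091, 0.0143]
ee_rot: [1.0, 0.0, 0.001, 0.0]
ft_force: [0.5, -0.7, 0.3]
gripper_width: 0.0623
finger_force: 0.0
time: 20.65
ee_pos: [0.4949, -0.1095, 0.015]
ee_rot: [1.0, 0.0, 0.001, 0.0]
ft_force: [-0.5, 0.5, 6.6]
gripper_width: 0.0421
finger_force: 35.8
```

```bash
python3 -m jog '[{"dx":0,"dy":0,"dz":-0.5,"wx":0,"wy":0,"wz":0},{"dx":0,"dy":0,"dz":-1,"wx":0,"wy":0,"wz":0},{"dx":0,"dy":0,"dz":-1,"wx":0,"wy":0,"wz":0},{"dx":0.4,"dy":-0.4,"dz":-0.6,"wx":0,"wy":0,"wz":0},{"dx":0.8,"dy":-0.8,"dz":0,"wx":0,"wy":0,"wz":0},{"dx":0.8,"dy":-0.8,"dz":0,"wx":0,"wy":0,"wz":0},{"dx":0.8,"dy":-0.8,"dz":0,"wx":0,"wy":0,"wz":0},{"dx":0.8,"dy":-0.8,"dz":0,"wx":0,"wy":0,"wz":0},{"dx":0.6,"dy":-0.6,"dz":0,"wx":0,"wy":0,"wz":0},{"dx":0.2,"dy":-0.2,"dz":0.4,"wx":0,"wy":0,"wz":0},{"dx":0,"dy":0,"dz":0.6,"wx":0,"wy":0,"wz":0},{"dx":0,"dy":0,"dz":0.6,"wx":0,"wy":0,"wz":0},{"dx":0,"dy":0,"dz":0.4,"wx":0,"wy":0,"wz":0},{"dx":0,"dy":0,"dz":0,"wx":0,"wy":0,"wz":0},{"dx":0,"dy":0,"dz":0,"wx":0,"wy":0,"wz":0}]'
python3 - <<'E'
from h import *
s=snap('wrist'); blobs(s,['yel'],.03,.2)
cv2.imwrite('pics/w4.png',s['color'])
E
```

```text
time: 21.9
ee_pos: [0.6023, 0.0007, 0.0397]
ee_rot: [1.0, -0.0, -0.001, -0.0]
ft_force: [0.4, 1.0, -0.9]
gripper_width: 0.0418
finger_force: 35.7
yel lid 7300 [267. 138.] z0.0491 rect c 670.5 5.9 size 42 42 ang 77.8
yel lid 6921 [277. 293.] z0.0696 rect c 601.5 1.7 size 43 43 ang 38.9
yel tray 17338 [278. 151.] z0.0045 rect c 644.4 3.9 size 126 78 ang 5.3
```

View pics/w4.png

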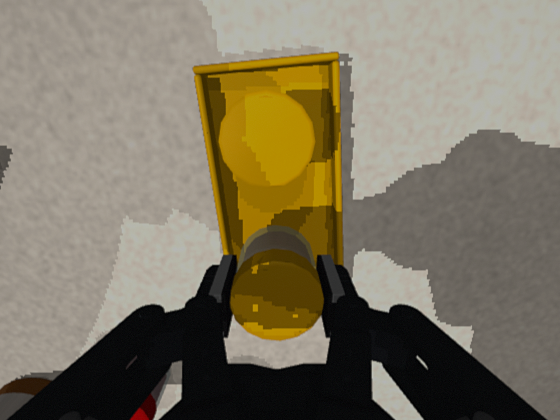

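The placed yellow jar shows at (267,138). The second one hangs over the near half of the yellow tray at (277,293), clear of the walls. I lower, release, and go to the last red jar.

```bash
python3 -m jog '[{"dx":0,"dy":0,"dz":0.35,"wx":0,"wy":0,"wz":0},{"dx":0,"dy":0,"dz":0.25,"wx":0,"wy":0,"wz":0},{"dx":0,"dy":0,"dz":0.1,"wx":0,"wy":0,"wz":0},{"dx":0,"dy":0,"dz":0.06,"wx":0,"wy":0,"wz":0},{"dx":0,"dy":0,"dz":0.04,"wx":0,"wy":0,"wz":0},{"dx":0,"dy":0,"dz":0,"wx":0,"wy":0,"wz":0},{"dx":0,"dy":0,"dz":0,"wx":0,"wy":0,"wz":0}]'
```

```text
time: 22.53
ee_pos: [0.6038, 0.0011, 0.0212]
ee_rot: [1.0, 0.0, 0.0, 0.0]
ft_force: [-0.4, -0.8, -0.6]
gripper_width: 0.0423
finger_force: 35.7
```

```bash
python3 -m jog '[{"dx":0,"dy":0,"dz":0.06,"wx":0,"wy":0,"wz":0},{"dx":0,"dy":0,"dz":0.03,"wx":0,"wy":0,"wz":0},{"dx":0,"dy":0,"dz":0,"wx":0,"wy":0,"wz":0},{"dx":0,"dy":0,"dz":0,"wx":0,"wy":0,"wz":0}]' && python3 -m jog '[{"dx":0,"dy":0,"dz":0,"wx":0,"wy":0,"wz":0},{"dx":0,"dy":0,"dz":0,"wx":0,"wy":0,"wz":0},{"dx":0,"dy":0,"dz":0,"wx":0,"wy":0,"wz":0},{"dx":0,"dy":0,"dz":0,"wx":0,"wy":0,"wz":0},{"dx":0,"dy":0,"dz":-0.4,"wx":0,"wy":0,"wz":0},{"dx":0,"dy":0,"dz":-1,"wx":0,"wy":0,"wz":0},{"dx":0,"dy":0,"dz":-1,"wx":0,"wy":0,"wz":0},{"dx":-0.4,"dy":-0.4,"dz":-1,"wx":0,"wy":0,"wz":0},{"dx":-0.8,"dy":-0.8,"dz":-0.5,"wx":0,"wy":0,"wz":0},{"dx":-0.8,"dy":-0.8,"dz":0,"wx":0,"wy":0,"wz":0},{"dx":-0.8,"dy":-0.8,"dz":0,"wx":0,"wy":0,"wz":0},{"dx":-0.8,"dy":-0.8,"dz":0,"wx":0,"wy":0,"wz":0},{"dx":-0.6,"dy":-0.4,"dz":0,"wx":0,"wy":0,"wz":0},{"dx":-0.32,"dy":-0.18,"dz":0,"wx":0,"wy":0,"wz":0},{"dx":0,"dy":0,"dz":0,"wx":0,"wy":0,"wz":0},{"dx":0,"dy":0,"dz":0,"wx":0,"wy":0,"wz":0}]' -0.46
python3 - <<'E'
from h import *
s=snap('wrist'); blobs(s,['red']); cv2.imwrite('pics/w5.png',s['color'])
E
```

```text
time: 22.87
ee_pos: [0.6038, 0.001, 0.0191]
ee_rot: [1.0, 0.0, 0.0, 0.0]
ft_force: [0.2, -0.0, -0.1]
gripper_width: 0.0419
finger_force: 35.9
time: 24.2
ee_pos: [0.4911, 0.1053, 0.117]
ee_rot: [1.0, 0.0, 0.001, 0.0]
ft_force: [0.2, -0.3, 0.0]
gripper_width: 0.0621
finger_force: 0.0
red lid 2323 [277. 216.] z0.0450 rect c 491.4 105.4 size 41 43 ang 88.7
```

View pics/w5.png

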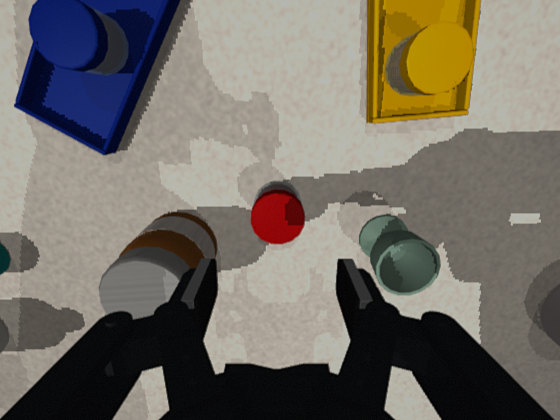

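The last red lid at (277,216) is centred between the pot and the egg cup, and both fingers have room to descend.

```bash
python3 -m jog '[{"dx":0,"dy":0,"dz":0.5,"wx":0,"wy":0,"wz":0},{"dx":0,"dy":0,"dz":0.8,"wx":0,"wy":0,"wz":0},{"dx":0,"dy":0,"dz":0.8,"wx":0,"wy":0,"wz":0},{"dx":0,"dy":0,"dz":0.8,"wx":0,"wy":0,"wz":0},{"dx":0,"dy":0,"dz":0.6,"wx":0,"wy":0,"wz":0},{"dx":0,"dy":0,"dz":0.4,"wx":0,"wy":0,"wz":0},{"dx":0,"dy":0,"dz":0.2,"wx":0,"wy":0,"wz":0},{"dx":0,"dy":0,"dz":0,"wx":0,"wy":0,"wz":0},{"dx":0,"dy":0,"dz":0,"wx":0,"wy":0,"wz":0}]' && python3 -m jog '[{"dx":0,"dy":0,"dz":0,"wx":0,"wy":0,"wz":0},{"dx":0,"dy":0,"dz":0,"wx":0,"wy":0,"wz":0},{"dx":0,"dy":0,"dz":0,"wx":0,"wy":0,"wz":0},{"dx":0,"dy":0,"dz":0,"wx":0,"wy":0,"wz":0},{"dx":0,"dy":0,"dz":0,"wx":0,"wy":0,"wz":0}]' 0.3 35
```

```text
time: 25.0
ee_pos: [0.4914, 0.1052, 0.0143]
ee_rot: [1.0, -0.0, 0.0, 0.0]
ft_force: [-0.5, 0.1, -0.4]
gripper_width: 0.0625
finger_force: 0.0
time: 25.42
ee_pos: [0.4919, 0.1055, 0.0152]
ee_rot: [1.0, 0.0, 0.001, 0.0]
ft_force: [0.5, -1.5, 6.1]
gripper_width: 0.0419
finger_force: 35.8
```

```bash
python3 -m jog '[{"dx":0,"dy":0,"dz":-0.5,"wx":0,"wy":0,"wz":0},{"dx":0,"dy":0,"dz":-1,"wx":0,"wy":0,"wz":0},{"dx":0,"dy":0,"dz":-1,"wx":0,"wy":0,"wz":0},{"dx":0,"dy":0,"dz":-1,"wx":0,"wy":0,"wz":0},{"dx":0.12,"dy":0.4,"dz":-1,"wx":0,"wy":0,"wz":0},{"dx":0.25,"dy":1,"dz":0,"wx":0,"wy":0,"wz":0},{"dx":0.25,"dy":1,"dz":0,"wx":0,"wy":0,"wz":0},{"dx":0.25,"dy":1,"dz":0,"wx":0,"wy":0,"wz":0},{"dx":0.25,"dy":1,"dz":0,"wx":0,"wy":0,"wz":0},{"dx":0.25,"dy":1,"dz":0,"wx":0,"wy":0,"wz":0},{"dx":0.25,"dy":1,"dz":0,"wx":0,"wy":0,"wz":0},{"dx":0.25,"dy":1,"dz":0,"wx":0,"wy":0,"wz":0},{"dx":0.25,"dy":1,"dz":0,"wx":0,"wy":0,"wz":0},{"dx":0.25,"dy":1,"dz":0,"wx":0,"wy":0,"wz":0},{"dx":0.25,"dy":1,"dz":0,"wx":0,"wy":0,"wz":0},{"dx":0.25,"dy":1,"dz":0,"wx":0,"wy":0,"wz":0},{"dx":0.25,"dy":1,"dz":0,"wx":0,"wy":0,"wz":0},{"dx":0.25,"dy":1,"dz":0,"wx":0,"wy":0,"wz":0},{"dx":0.25,"dy":0.8,"dz":0.3,"wx":0,"wy":0,"wz":0},{"dx":0,"dy":0.4,"dz":0.8,"wx":0,"wy":0,"wz":0}]' && python3 -m jog '[{"dx":0,"dy":0,"dz":0.8,"wx":0,"wy":0,"wz":0},{"dx":0,"dy":0,"dz":0.8,"wx":0,"wy":0,"wz":0},{"dx":0,"dy":0,"dz":0.6,"wx":0,"wy":0,"wz":0},{"dx":0,"dy":0,"dz":0.2,"wx":0,"wy":0,"wz":0},{"dx":0,"dy":0,"dz":0,"wx":0,"wy":0,"wz":0},{"dx":0,"dy":0,"dz":0,"wx":0,"wy":0,"wz":0}]'
python3 - <<'E'
from h import *
s=snap('wrist'); blobs(s,['red'],.03,.2)
E
```

```text
time: 27.08
ee_pos: [0.5837, -0.2632, 0.1017]
ee_rot: [1.0, -0.001, 0.003, 0.002]
ft_force: [0.8, -0.3, -1.4]
gripper_width: 0.0418
finger_force: 35.7
time: 27.58
ee_pos: [0.5814, -0.2593, 0.0391]
ee_rot: [1.0, 0.0, 0.0, 0.0]
ft_force: [-0.0, 0.1, -0.2]
gripper_width: 0.0423
finger_force: 35.7
red lid 7313 [271. 140.] z0.0491 rect c 648.7 -255.9 size 42 42 ang 80.7
red lid 6752 [276. 294.] z0.0688 rect c 581.0 -258.5 size 42 43 ang 63.2
red tray 17099 [272. 151.] z0.0045 rect c 624.0 -254.5 size 124 78 ang 4.1
```

```bash
python3 -m jog '[{"dx":0,"dy":0,"dz":0.33,"wx":0,"wy":0,"wz":0},{"dx":0,"dy":0,"dz":0.24,"wx":0,"wy":0,"wz":0},{"dx":0,"dy":0,"dz":0.1,"wx":0,"wy":0,"wz":0},{"dx":0,"dy":0,"dz":0.06,"wx":0,"wy":0,"wz":0},{"dx":0,"dy":0,"dz":0.04,"wx":0,"wy":0,"wz":0},{"dx":0,"dy":0,"dz":0,"wx":0,"wy":0,"wz":0},{"dx":0,"dy":0,"dz":0,"wx":0,"wy":0,"wz":0}]'
```

```text
time: 28.22
ee_pos: [0.5814, -0.2596, 0.0197]
ee_rot: [1.0, 0.0, 0.0, 0.0]
ft_force: [0.2, 0.1, -0.8]
gripper_width: 0.0422
finger_force: 35.8
```

Lower the last half millimetre, release, rise, retreat toward the robot so the view is clear, and check.

```bash
python3 -m jog '[{"dx":0,"dy":0,"dz":0.03,"wx":0,"wy":0,"wz":0},{"dx":0,"dy":0,"dz":0,"wx":0,"wy":0,"wz":0},{"dx":0,"dy":0,"dz":0,"wx":0,"wy":0,"wz":0}]' && python3 -m jog '[{"dx":0,"dy":0,"dz":0,"wx":0,"wy":0,"wz":0},{"dx":0,"dy":0,"dz":0,"wx":0,"wy":0,"wz":0},{"dx":0,"dy":0,"dz":0,"wx":0,"wy":0,"wz":0},{"dx":0,"dy":0,"dz":0,"wx":0,"wy":0,"wz":0},{"dx":0,"dy":0,"dz":-0.4,"wx":0,"wy":0,"wz":0},{"dx":0,"dy":0,"dz":-1,"wx":0,"wy":0,"wz":0},{"dx":0,"dy":0,"dz":-1,"wx":0,"wy":0,"wz":0},{"dx":0,"dy":0,"dz":-1,"wx":0,"wy":0,"wz":0},{"dx":0,"dy":0,"dz":-1,"wx":0,"wy":0,"wz":0},{"dx":-0.5,"dy":0,"dz":-1,"wx":0,"wy":0,"wz":0},{"dx":-1,"dy":0,"dz":-1,"wx":0,"wy":0,"wz":0},{"dx":-1,"dy":0,"dz":0,"wx":0,"wy":0,"wz":0},{"dx":-1,"dy":0,"dz":0,"wx":0,"wy":0,"wz":0},{"dx":-0.5,"dy":0,"dz":0,"wx":0,"wy":0,"wz":0},{"dx":0,"dy":0,"dz":0,"wx":0,"wy":0,"wz":0},{"dx":0,"dy":0,"dz":0,"wx":0,"wy":0,"wz":0}]' -0.46
python3 - <<'E'
from h import *
s=snap('top'); blobs(s,['red','yel','blue']); s=snap('scene'); cv2.imwrite('pics/end.png',cv2.resize(s['color'],(784,588),interpolation=cv2.INTER_CUBIC))
E
```

```text
time: 28.47
ee_pos: [0.5815, -0.2597, 0.0193]
ee_rot: [1.0, 0.0, 0.0, 0.0]
ft_force: [-0.5, -0.4, 1.1]
gripper_width: 0.042
finger_force: 35.8
time: 29.8
ee_pos: [0.4812, -0.2597, 0.1797]
ee_rot: [1.0, -0.0, 0.001, 0.0]
ft_force: [0.9, -0.1, -0.0]
gripper_width: 0.0622
finger_force: 0.0
red lid 196 [382. 164.] z0.0486 rect c 646.7 -255.6 size 41 42 ang 84.4
red lid 200 [383. 188.] z0.0485 rect c 578.4 -258.2 size 41 41 ang 45.7
red tray 760 [377. 177.] z0.0058 rect c 615.5 -256.7 size 151 75 ang 3.7
yel lid 195 [288. 155.] z0.0491 rect c 668.4 5.3 size 40 42 ang 71.7
yel lid 197 [289. 179.] z0.0484 rect c 600.9 1.1 size 41 39 ang 0.2
yel tray 899 [289. 171.] z0.0059 rect c 637.8 -0.1 size 152 76 ang 5.4
blue lid 196 [203. 172.] z0.0488 rect c 615.7 238.2 size 42 40 ang 26.8
blue tray 1070 [205. 176.] z0.0057 rect c 616.0 241.2 size 81 143 ang 58.8
```

View pics/end.png

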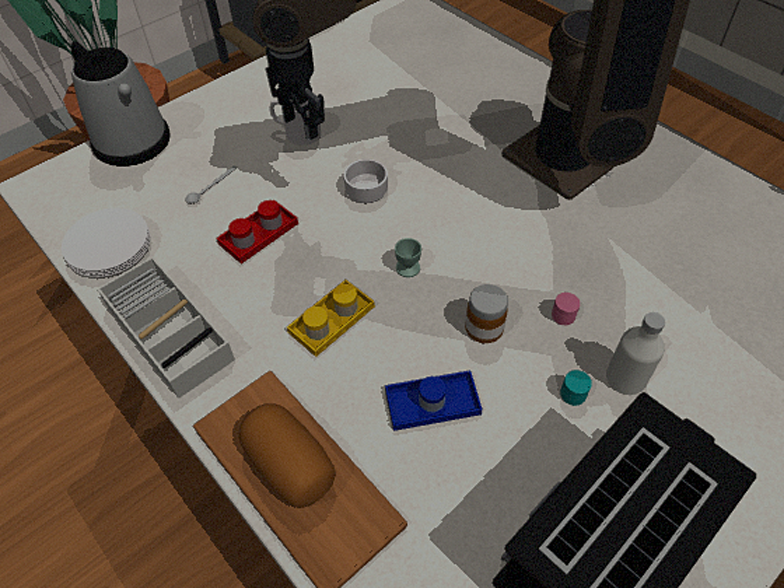

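All five jars stand upright in their own trays: red at (242,233) and (270,214), yellow at (315,322) and (344,299), blue at (432,394). The trays and bystanders are unmoved and the gripper is clear, so I hand the job in.

```bash
python3 -c "
from bench import robot
print(robot.finish_job())"
```

```text
the job is handed in; nothing more can be done
None
```

The job is handed in at about 30 s: all five jars stand upright in their own-colour trays, and nothing else on the flap was seen to have moved.

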